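# Draw the spice tray out to its red mark and lock the cam lever, keeping hold of the knob

## Task

Take hold of the brass knob and draw the wooden tray out along its runner until its brass pointer is level with the red mark clip. Then, holding the tray there by the knob, swing the black cam lever fully closed so that the tray is locked, with everything on the tray still standing and the other things on the worktop left alone. Finish while still gripping the knob, with the tray on the mark and the lever shut; do not let go, because the lidded tin is about to be lifted out.

Things in the scene. Friction and masses are not known exactly. Their poses are not given: they have to be found in the camera images.
- runner_end (a point): Outer end of the aluminium runner, on its centre line and top: 44 wide, 14 mm high, fixed on the worktop, it sticks out 590 mm from a wooden spice cupboard (340 wide, 290 mm high) which stands beyond the robot's left. Its axes are those of runner and cupboard, to which all directions here refer: -x, level, is the way the tray comes out, +x into the cupboard, z up.
- tray (a joint): How far the wooden tray is drawn out along -x, in m: 0 fully in, stop at 0.20. About 2 N of friction, no spring. Its floor is 190 mm wide, top 26 mm above the worktop; raised edges 34 mm high on both long sides and in front. A tongue 64 mm wide (top also at 26 mm) runs forward from the front edge, which begins 70 mm behind the knob's axis; it ends 30 mm beyond that axis.
- knob_axis (a point): Point on the knob's vertical axis, 30 mm above the tongue (56 mm above the worktop); moves with the tray. Axes as the runner's: does not turn with knob or lever. With the TCP at this point the fingertips clear the lever's hub by 2 mm and grip the knob well.
- knob: Brass pull knob on the tongue: upright cylinder, 26 mm diameter, 12 to 55 mm above the tongue. Origin on its axis, 8.5 mm above the tongue. It revolves freely about its upright axis and is otherwise fixed to the tray, so gripping it holds the tray while the hand may turn about the axis.
- lever (a joint): Opening of the cam lever in rad, about the knob's axis: 0 fully closed (stop), pointing to -y; growing it swings towards -x, to 1.3 (stop); closing is counter-clockwise from above. Stays where left (0.1 N m). From about 0.75 down its eccentric wedges in the runner, takes up to 0.3 N m, drags an unheld tray back by some mm; shut, it stays and locks the tray.
- lever_end (a point): Top of the lever's outer end, 75 mm from the knob's axis. The lever: steel hub under the knob (radius 21 mm, top 8.5 mm above the tongue), black upright blade 8 mm thick, 22 to 81 mm from the axis, 8 to 26 mm above the tongue, 12 mm thick at the end. The side of a finger gripping the knob can push the blade when the hand turns about the knob.
- pointer (a point): Tip of the brass pointer on the +y side of the tongue, 44 mm from the knob's axis and level with it along x. Axes as the runner's. On the mark when its x offset from mark, in the runner's axes, is nil.
- mark (a point): The red length mark: a clip on the +y side of the runner with an upright flag, 5 mm along the runner, 26 mm high, 46 to 60 mm from the runner's centre line, beside the pointer's path. The point is at the flag's middle along x, 44 mm from the centre line. Not to be pushed. Axes as the runner's.
- dabba: Octagonal steel tin (dabba) with lid and small brass lid knob, 97 mm across, 96 mm high, on the tray. Origin: centre of its underside.
- pot_a: White ceramic pinch pot, 60 mm across, 28 mm high, on the tray behind its front edge. Origin: centre of its underside.
- pot_b: Blue ceramic pinch pot, same size, near the white one.
- shaker: Glass salt shaker with steel cap, 41 mm across, 79 mm high, on the tray. Origin: centre of its underside.
- spatula: Orange silicone spatula, 170 mm long, lying lengthwise on the tray. Origin: its underside, mid length.
- tumbler: Steel tumbler, 68 mm across, 95 mm high, on the worktop. Origin: centre of its underside.
- oil: Amber oil bottle, 66 mm across, 210 mm high, on the worktop. Origin: centre of its underside.
- jar: Glass jar with red lid, 76 mm across, 100 mm high, on the worktop. Origin: centre of its underside.
There are look-alikes about, which are no part of the job. There is more than one size of the spatula; the job needs the smaller.

How it is judged:
On the way, in this order (a step that is already met when the one before it is completed fails the run):
1. the tray is held by the knob with its pointer level with the red mark, the lever still open (x of pointer in the frame of mark between -0.005 and 0.005 m and contact force between the fingers and knob above 3 N and value of joint lever above 0.75 rad), for 0.2 s.
2. still gripped by the knob and on the mark, the lever is fully closed (x of pointer in the frame of mark between -0.005 and 0.005 m and contact force between the fingers and knob above 3 N and value of joint lever below 0.1 rad), for 0.2 s.
At the end, for the whole second after the job is handed in: Pointer within 5 mm of the unmoved red mark, tray at rest, lever below 0.10 rad, fingers gripping the knob (over 3 N); tin, pots and shaker upright (0.45 rad) and with the spatula on the tray; tumbler, oil bottle and jar moved under 30 mm (all of step 2 and velocity of joint tray between -0.005 and 0.005 m/s and not (angle between any of dabba, pot_a, pot_b, shaker's own z axis and vertical above 0.45 rad) and distance of mark from where it was at the start of the episode below 0.006 m and height (world z) of each of dabba, pot_a, pot_b, shaker, spatula above 0.018 m and distance of each of tumbler, oil, jar from where it was at the start of the episode below 0.03 m); the arm keeps its last pose, push and grip.
It fails at once if the lever is being shut while the tray is more than 7 mm off the mark (value of joint lever below 0.6 rad and not (x of pointer in the frame of mark between -0.007 and 0.007 m)).
It fails at once if the lever is being shut while the knob is not gripped (value of joint lever below 0.6 rad and contact force between the fingers and knob below 0.5 N).
It fails at once if something on the tray is tipped over (angle between any of dabba, pot_a, pot_b, shaker's own z axis and vertical above 0.45 rad).
It fails at once if the tumbler, oil bottle or jar is knocked away (distance of any of tumbler, oil, jar from where it was at the start of the episode above 0.03 m).
It fails at once if the red mark is pushed along (distance of mark from where it was at the start of the episode above 0.006 m).
It also fails if it takes over 42 s, if anything falls off the work surface, if the arm or the gripper's body presses on something with over 40 N, if the wrist force passes 120 N, or if a joint passes its speed limit or range.

## Robot

A 6-joint arm with a two-finger parallel gripper is mounted at the origin on the work surface. World frame = base frame: x ahead of the robot, y to its left, z up, the work surface at z = 0. Lengths are in m, angles in rad, forces in N, time in s.
With the tool pointing down it reaches from about 0.275 to 1 m from the base axis. Payload 8.4 kg.
Tool frame: the origin (TCP) lies between the finger pads, 19 mm behind the fingertips; this is the grasp point; z points along the fingers, y is the line along which they close (so a half turn about z gives the same grasp; the last joint's range is limited). The gripper opens to 85 mm and grips with 20 to 120 N. Pads are 22 mm wide; open, the fingers measure 114 mm over their backs; the gripper's body (76 mm by 85 mm) begins 54 mm behind the grasp point. The pads swing forward as they close: fully open they stand 13 mm farther back than shut.
Start: joints at [1.192, 0.353, 1.633, -0, 1.155, -0.002], TCP at [0.23, 0.581, 0.25] pointing down, gripper open.
Joint ranges: [-2.63, 2.63], [-0.92, 2.1], [0.06, 2.66], [-1.3, 4.44], [0, 2.69], [-3.02, 3.02]. Speed limits (rad/s): [2.22, 2.22, 2.79, 3.14, 3.14, 3.14].

## Interface

Orientations are given as a unit quaternion [w, x, y, z].
In Python, from workcell import arm gives the robot as it stands.
- The arm moves only by the shell command python3 -m crank 'ROWS' [OPENING]. ROWS is JSON, a list of rows, each an object with "dp": the shift along the tool's x, y, z in cm, a list of three; "angular": the turn, a rotation vector about the tool's x, y, z in degrees, a list of three. A call has 1 to 8 rows; each row is the pose to reach, as a shift and turn from the pose commanded when the call began, along the tool's axes at that moment; what a row does not reach only later rows make up. A row lasts 1/10 s, in which the tool goes at most 50 mm and 8.59 degrees, less where a joint would pass 70% of its speed; a pose out of reach is approached as far as the arm can. A call with a gripper value outside its range is refused whole. OPENING is the finger opening in cm, from 0 to 8.54, set as the call begins (- or left out, the last holds). The fingers move at their own pace and stop on an object; the grip force is fixed at half the most. Time passes only in rows, so rows that repeat a pose let the fingers close. It gives the time, the measured TCP pose, the force, the opening and the grip force at its end, in the units of the state.
- arm.sense(): the state, without advancing time (a new reading comes with each control period).
- arm.grab_frame(name): name is "side" or "top"; returns a dict with "frame" (400x640x3 uint8, red, green, blue), "mtx" (3x3 intrinsics, pixels), "world_to_cam" (4x4, takes a point from world to camera coordinates). Camera axes: x right, y down, z forward; pixel columns grow to the right and rows downward; lengths in m; the calibration is good to about 2 mm. A picture is of the moment at which its call begins. There is no depth.
- arm.finish_job(): hands the job in; it is judged then, once.
The state is a dict: "time": time; "qpos": joint angles; "qvel": joint speeds; "effort": joint torques, N m; "tcp_pos": TCP position; "tool_rot": TCP orientation; "ft_force": force on the tool from outside, world axes, zero at the start; "wrist_torque": the same for the moment, N m; "opening": finger opening in m; "grip_force": force on a finger pad.
Only numpy, scipy, OpenCV 4.12 (cv2) and the standard library are available. Lean on these libraries where they do the work, as an engineer would, in place of code of your own. Each camera call takes 0.05 s, during which the arm holds its last target. There are 200 camera calls.

## Working session

There is one attempt and no reset: what is moved stays moved. The work goes in short steps, Python scripts to look and compute and a shell command to move; the robot and the scene stay as the last step left them, time stands still between calls to the robot, and variables do not carry over. Pictures are saved under pics/ and viewed, at most 10 in all, crops included, and the job is handed in when it is done.

```bash
mkdir -p pics; ls
python3 - <<'E'
from workcell import arm
import cv2
for n in("side","top"):
    f=arm.grab_frame(n); cv2.imwrite(f"pics/{n}0.png",f["frame"][:,:,::-1]); print(f["mtx"],f["world_to_cam"])
print(arm.sense())
E
```

```text
pics
[[424.11038989   0.         313.79561543]
 [  0.         424.11038989 197.07371043]
 [  0.           0.           1.        ]] [[ 0.90705998 -0.42096723  0.00536549 -0.41796895]
 [-0.27104471 -0.59367837 -0.75768118  0.21250041]
 [ 0.32214432  0.68580798 -0.65260283  0.96222489]
 [ 0.          0.          0.          1.        ]]
[[431.76156248   0.         321.81910937]
 [  0.         431.76156248 196.88784346]
 [  0.           0.           1.        ]] [[-1.93963697e-02 -9.99809128e-01 -2.34255604e-03  6.54281909e-02]
 [-9.98185640e-01  1.94983479e-02 -5.69670381e-02  5.25029277e-01]
 [ 5.70018406e-02  1.23335207e-03 -9.98373311e-01  1.27608765e+00]
 [ 0.00000000e+00  0.00000000e+00  0.00000000e+00  1.00000000e+00]]
{'time': 0.1, 'qpos': array([ 1.19158108e+00,  3.53571159e-01,  1.63408502e+00,  1.45303367e-05,
        1.15520798e+00, -2.39307981e-03]), 'qvel': array([ 0.00093897, -0.00141097, -0.00187837, -0.00028452,  0.00059839,
        0.00046032]), 'effort': array([-1.27780837e-03, -6.06360912e+01, -3.42817855e+01, -5.95588722e-05,
        4.04225575e-03,  6.42473015e-05]), 'tcp_pos': array([0.2298158 , 0.58076128, 0.24933076]), 'tool_rot': array([-1.27094403e-04,  1.87301183e-01,  9.82302328e-01, -6.22957729e-04]), 'ft_force': array([ 0.79682387, -0.31410192,  1.59229483]), 'wrist_torque': array([-0.02545547, -0.02389552, -0.01566759]), 'grip_force': 0.0, 'opening': 0.08518737281965862}
```

View pics/side0.png

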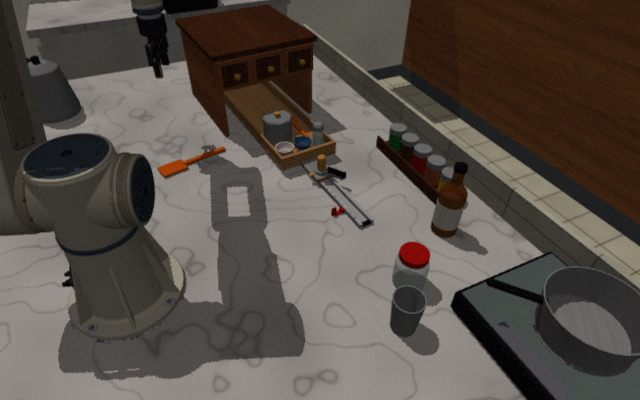

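View pics/top0.png

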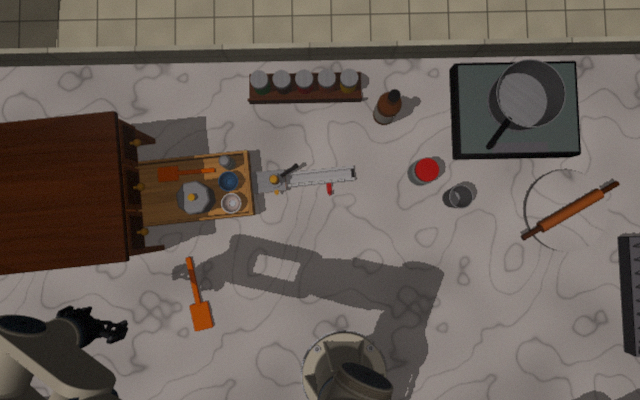

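Both views show the cupboard with the tray pointing to world −y. In the top view the knob is near (274,180), the lever tip near (303,165) and the mark near (330,188). I'll zoom in on these.

Run:
```python
import cv2,numpy as np
a=cv2.imread("pics/top0.png")[150:210,240:370]; a=cv2.resize(a,None,fx=6,fy=6,interpolation=cv2.INTER_CUBIC)
b=cv2.imread("pics/side0.png")[145:235,290:390]; b=cv2.resize(b,None,fx=6,fy=6,interpolation=cv2.INTER_CUBIC)
cv2.imwrite("pics/topc.png",cv2.convertScaleAbs(a,alpha=1.5));cv2.imwrite("pics/sidec.png",cv2.convertScaleAbs(b,alpha=1.5))
```

```text
(no output)
```

View pics/topc.png

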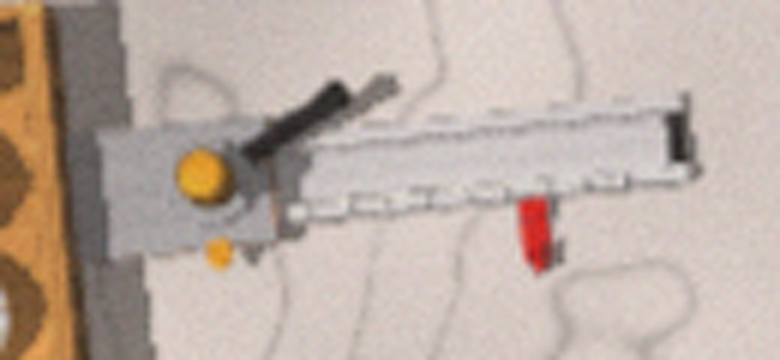

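View pics/sidec.png

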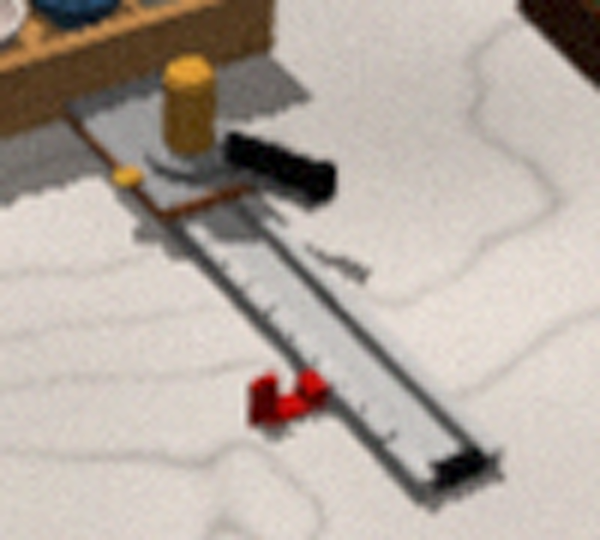

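```bash
cat > h.py <<'E'
import cv2,numpy as np
from workcell import arm
from scipy.spatial.transform import Rotation as R
def cast(f,uv,z):
    T=f["world_to_cam"];d=T[:3,:3].T@np.linalg.inv(f["mtx"])@np.r_[uv,1];c=-T[:3,:3].T@T[:3,3]
    return c+d*(z-c[2])/d[2]
def tri(fa,ua,fb,ub):
    P=[f["mtx"]@f["world_to_cam"][:3] for f in(fa,fb)]
    X=cv2.triangulatePoints(P[0],P[1],np.array(ua,float),np.array(ub,float))[:,0];return X[:3]/X[3]
def blobs(f,lo,hi,box,mina=3):
    m=cv2.inRange(cv2.cvtColor(f["frame"],cv2.COLOR_RGB2HSV),np.array(lo),np.array(hi))
    k=np.zeros_like(m);x0,y0,x1,y1=box;k[y0:y1,x0:x1]=m[y0:y1,x0:x1]
    n,l,s,c=cv2.connectedComponentsWithStats(k)
    return [(s[i].tolist(),c[i].round(2).tolist()) for i in range(1,n) if s[i,4]>=mina]
E
python3 - <<'E'
from h import *
S,T=arm.grab_frame("side"),arm.grab_frame("top")
print("gold top",blobs(T,(12,150,90),(28,255,255),(262,165,290,205)))
print("gold side",blobs(S,(12,150,90),(28,255,255),(305,150,335,185)))
print("red top",blobs(T,(0,150,80),(5,255,255),(320,178,340,200)))
print("red side",blobs(S,(0,150,80),(5,255,255),(325,200,350,222)))
print("black top",blobs(T,(0,0,0),(180,255,50),(280,158,300,180)))
print("knob tri",tri(T,(273.8,179.3),S,(321.5,156.5)), "cast.081",cast(T,(273.8,179.3),.081))
print("pointer tri",tri(T,(276.4,192.6),S,(311,174.5)),cast(T,(276.4,192.6),.024))
print("flag top",tri(T,(329.9,193),S,(333.8,208.5)),cast(T,(329.7,193),.026))
print("lever end",tri(T,(297,165),S,(343.5,173)),cast(T,(297,165),.052))
e=[cast(T,(240+x/6,150+y/6),.014)[:2] for x,y in((300,132),(685,95),(300,213),(692,178),(690,136))]
for a,b in((e[0],e[1]),(e[2],e[3])): print(np.rad2deg(np.arctan2(*(b-a)[::-1])))
print("end",e[4]); print(R.from_quat(arm.sense()["tool_rot"],scalar_first=True).as_matrix().round(3))
E
```

```text
gold top [([270, 175, 7, 8, 48], [273.08, 178.77]), ([275, 190, 3, 4, 11], [276.09, 191.64])]
gold side [([305, 150, 5, 2, 5], [307.0, 150.2]), ([317, 154, 9, 6, 35], [321.03, 156.31]), ([309, 173, 4, 3, 11], [310.36, 173.91])]
red top [([327, 183, 5, 12, 44], [328.77, 187.95])]
red side [([340, 207, 5, 4, 11], [341.64, 208.45]), ([336, 210, 6, 5, 17], [338.12, 212.24])]
black top [([281, 164, 17, 14, 67], [288.88, 170.37])]
knob tri [0.57455171 0.19117189 0.07999976] cast.081 [0.57520986 0.190719   0.081     ]
pointer tri [0.54038868 0.18991188 0.0261391 ] [0.54109008 0.18989954 0.024     ]
flag top [0.53581976 0.03142132 0.02365541] [0.53667047 0.0315863  0.026     ]
lever end [0.61625079 0.12693988 0.05169979] [0.61866861 0.12573608 0.052     ]
-85.60905346138321
-86.0034279167202
end [ 0.59713091 -0.04580019]
[[-0.93   0.368 -0.   ]
 [ 0.368  0.93  -0.001]
 [ 0.    -0.001 -1.   ]]
```

Heights and sizes check out against the task: knob top 80 mm, pointer 26 mm, flag 24 mm, lever length about 76 mm. My estimates are:
- **Knob:** (0.576, 0.192).
- **−x direction of the runner:** about (0.073, −0.997).
- **Lever opening:** about 1.07 rad.
- **Travel to the mark:** about 157 mm.

The present hand orientation already suits the grasp, with one finger about 54° clockwise of the lever.

```bash
python3 -m crank '[{"dp":[-2,-3.5,0],"angular":[0,0,0]},{"dp":[-4,-7,0],"angular":[0,0,0]},{"dp":[-6,-10.5,0],"angular":[0,0,0]},{"dp":[-8,-14,0],"angular":[0,0,0]},{"dp":[-10,-17.5,0],"angular":[0,0,0]},{"dp":[-12,-21,0],"angular":[0,0,0]},{"dp":[-14,-24.5,0],"angular":[0,0,0]},{"dp":[-14,-24.5,0],"angular":[0,0,0]}]' 5.4
python3 -m crank '[{"dp":[-4,0,0],"angular":[0,0,0]},{"dp":[-8,0,0],"angular":[0,0,0]},{"dp":[-12,0.2,0],"angular":[0,0,0]},{"dp":[-16,0.4,0],"angular":[0,0,0]},{"dp":[-20,0.6,0],"angular":[0,0,0]},{"dp":[-24,0.8,0],"angular":[0,0,0]},{"dp":[-28,1,0],"angular":[0,0,0]},{"dp":[-32.5,1.1,0],"angular":[0,0,0]}]'
python3 -m crank '[{"dp":[0,0,0],"angular":[0,0,0]},{"dp":[0,0,0],"angular":[0,0,0]},{"dp":[0,0,0],"angular":[0,0,0]}]'
python3 -c "
from h import *
s=arm.sense();M=R.from_quat(s['tool_rot'],scalar_first=True).as_matrix();print(s['qpos'],M.round(3));print(M.T@(np.array([.576,.192,.056])-s['tcp_pos'])*100)"
```

```text
time: 1.0
tcp_pos: [0.2695, 0.2979, 0.2496]
tool_rot: [-0.0, 0.188, 0.982, -0.001]
ft_force: [0.5, 0.2, -0.0]
opening: 0.0536
grip_force: 0.0
time: 1.8
tcp_pos: [0.5778, 0.1926, 0.2497]
tool_rot: [-0.0, 0.187, 0.982, 0.0]
ft_force: [0.2, 0.8, 0.6]
opening: 0.0539
grip_force: 0.0
time: 2.1
tcp_pos: [0.5755, 0.193, 0.2496]
tool_rot: [-0.001, 0.187, 0.982, -0.0]
ft_force: [0.0, -0.0, 0.1]
opening: 0.054
grip_force: 0.0
[ 3.20905303e-01  3.26153567e-01  1.67305546e+00  3.36902933e-04
  1.14335882e+00 -8.73516009e-01] [[-0.93   0.368 -0.001]
 [ 0.368  0.93  -0.   ]
 [ 0.001 -0.    -1.   ]]
[-0.09777622 -0.06751825 19.35914331]
```

```bash
python3 -m crank '[{"dp":[-0.1,-0.1,4],"angular":[0,0,0]},{"dp":[-0.1,-0.1,8],"angular":[0,0,0]},{"dp":[-0.1,-0.1,11],"angular":[0,0,0]},{"dp":[-0.1,-0.1,13.5],"angular":[0,0,0]}]'
python3 -m crank '[{"dp":[0,0,1.5],"angular":[0,0,0]},{"dp":[0,0,3],"angular":[0,0,0]},{"dp":[0,0,4.2],"angular":[0,0,0]},{"dp":[0,0,5.2],"angular":[0,0,0]},{"dp":[0,0,5.8],"angular":[0,0,0]},{"dp":[0,0,5.8],"angular":[0,0,0]}]'
python3 - <<'E'
from h import *
T=arm.grab_frame("top");S=arm.grab_frame("side")
a=cv2.resize(T["frame"][140:210,240:360,::-1],None,fx=5,fy=5,interpolation=2);b=cv2.resize(S["frame"][125:235,290:390,::-1],None,fx=5,fy=5,interpolation=2)
im=np.zeros((550,700,3),np.uint8)
cv2.imwrite("pics/g1.png",cv2.convertScaleAbs(b,alpha=1.5))
E
```

```text
time: 2.5
tcp_pos: [0.5751, 0.1918, 0.1135]
tool_rot: [-0.001, 0.187, 0.982, -0.0]
ft_force: [0.5, -0.2, 0.4]
opening: 0.0541
grip_force: 0.0
time: 3.1
tcp_pos: [0.5766, 0.1911, 0.0565]
tool_rot: [-0.0, 0.187, 0.982, -0.0]
ft_force: [-0.0, 1.1, 0.1]
opening: 0.0539
grip_force: 0.0
```

View pics/g1.png

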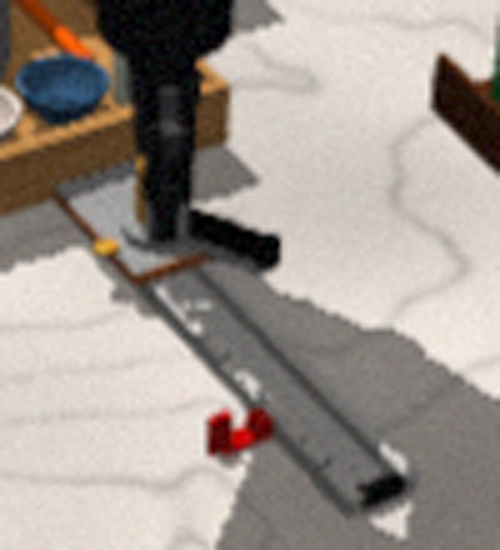

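The side view shows the front finger beside the knob, between knob and lever root at about (170,210), clear of the blade. A bit of brass is visible at (143,190). I'll close the fingers.

```bash
python3 -m crank '[{"dp":[0,0,0],"angular":[0,0,0]},{"dp":[0,0,0],"angular":[0,0,0]},{"dp":[0,0,0],"angular":[0,0,0]},{"dp":[0,0,0],"angular":[0,0,0]},{"dp":[0,0,0],"angular":[0,0,0]},{"dp":[0,0,0],"angular":[0,0,0]}]' 0
python3 - <<'E'
from h import *
T=arm.grab_frame("top");S=arm.grab_frame("side")
print(blobs(T,(12,150,70),(28,255,255),(262,185,290,205)),blobs(S,(12,150,70),(28,255,255),(305,165,335,185)))
s=arm.sense();print(s["tcp_pos"],s["ft_force"],s["grip_force"],s["opening"])
M=R.from_quat(s['tool_rot'],scalar_first=True).as_matrix();print(M.T@np.array([.073,-.997,0]))
E
```

```text
time: 3.8
tcp_pos: [0.5774, 0.1914, 0.0578]
tool_rot: [0.001, 0.187, 0.982, 0.0]
ft_force: [-0.1, -0.6, 5.9]
opening: 0.0245
grip_force: 58.9
[([275, 190, 3, 3, 6], [276.0, 190.83])] [([309, 173, 5, 3, 13], [310.69, 174.0])]
[0.57738461 0.19134378 0.05776819] [-0.50388018 -0.25987354  6.50981231] 58.883320750901476 0.02449525060736383
[-4.34741631e-01 -9.00187549e-01 -3.00189848e-04]
```

```bash
python3 -m crank '[{"dp":[0,0,-0.15],"angular":[0,0,0]},{"dp":[-0.22,-0.45,-0.15],"angular":[0,0,0]},{"dp":[-0.65,-1.35,-0.15],"angular":[0,0,0]},{"dp":[-1.09,-2.25,-0.15],"angular":[0,0,0]},{"dp":[-1.52,-3.15,-0.15],"angular":[0,0,0]},{"dp":[-1.96,-4.05,-0.15],"angular":[0,0,0]},{"dp":[-2.17,-4.5,-0.15],"angular":[0,0,0]},{"dp":[-2.17,-4.5,-0.15],"angular":[0,0,0]}]'
python3 - <<'E'
from h import *
T=arm.grab_frame("top");S=arm.grab_frame("side")
print(blobs(T,(12,150,70),(28,255,255),(262,185,320,205)),blobs(S,(12,150,70),(28,255,255),(305,165,345,205)))
s=arm.sense();print(s["tcp_pos"],s["ft_force"],s["wrist_torque"],s["grip_force"])
E
```

```text
time: 4.7
tcp_pos: [0.5817, 0.1406, 0.058]
tool_rot: [0.001, 0.188, 0.982, 0.0]
ft_force: [7.9, -0.6, -11.6]
opening: 0.0245
grip_force: 61.3
[([292, 189, 4, 4, 12], [293.5, 190.17])] [([326, 166, 2, 2, 3], [326.67, 166.67]), ([318, 183, 5, 3, 10], [319.8, 183.7])]
[0.58167105 0.14097092 0.05799265] [  8.22123219  -0.90080912 -11.56922768] [-0.20912727 -1.18356307 -0.06070277] 61.25491926446557
```

```bash
python3 -m crank '[{"dp":[-0.31,-0.41,0.08],"angular":[0,0,0]},{"dp":[-0.8,-1.4,0.08],"angular":[0,0,0]},{"dp":[-1.34,-2.5,0.08],"angular":[0,0,0]},{"dp":[-1.88,-3.58,0.08],"angular":[0,0,0]},{"dp":[-2.42,-4.66,0.08],"angular":[0,0,0]},{"dp":[-2.95,-5.73,0.08],"angular":[0,0,0]},{"dp":[-3.4,-6.63,0.08],"angular":[0,0,0]},{"dp":[-3.66,-7.16,0.08],"angular":[0,0,0]}]'
python3 -m crank '[{"dp":[-0.22,-0.45,0],"angular":[0,0,0]},{"dp":[-0.45,-0.9,0],"angular":[0,0,0]},{"dp":[-0.54,-1.07,0],"angular":[0,0,0]},{"dp":[-0.54,-1.07,0],"angular":[0,0,0]}]'
python3 - <<'E'
from h import *
T=arm.grab_frame("top");S=arm.grab_frame("side")
print(blobs(T,(12,150,70),(28,255,255),(262,185,340,205)),blobs(S,(12,150,70),(28,255,255),(305,165,365,225)))
print("red top",blobs(T,(0,150,60),(5,255,255),(315,178,345,200)))
print("red side",blobs(S,(0,150,60),(5,255,255),(325,200,350,222)))
s=arm.sense();print(s["tcp_pos"],s["ft_force"],s["wrist_torque"],s["grip_force"])
a=cv2.resize(T["frame"][160:210,290:350,::-1],None,fx=10,fy=10,interpolation=2)
b=cv2.resize(S["frame"][160:235,300:380,::-1],None,fx=8,fy=8,interpolation=2)
cv2.imwrite("pics/t2.png",cv2.convertScaleAbs(a,alpha=1.6));cv2.imwrite("pics/s2.png",cv2.convertScaleAbs(b,alpha=1.6))
E
```

```text
time: 5.6
tcp_pos: [0.5888, 0.06, 0.0579]
tool_rot: [0.001, 0.188, 0.982, 0.0]
ft_force: [5.1, 2.8, -1.5]
opening: 0.0244
grip_force: 62.3
time: 6.0
tcp_pos: [0.5898, 0.0484, 0.0579]
tool_rot: [0.001, 0.187, 0.982, -0.0]
ft_force: [4.4, -0.0, -0.8]
opening: 0.0241
grip_force: 62.4
[([265, 185, 2, 3, 4], [265.5, 186.0]), ([270, 185, 2, 3, 4], [270.75, 186.0]), ([280, 185, 14, 6, 40], [288.48, 186.45]), ([323, 185, 4, 4, 14], [324.71, 186.5]), ([266, 189, 2, 2, 3], [266.33, 189.67]), ([267, 195, 3, 3, 4], [268.0, 196.0]), ([262, 199, 6, 4, 7], [264.14, 200.43]), ([262, 200, 10, 5, 21], [267.24, 203.05]), ([290, 202, 5, 3, 11], [292.36, 203.27])] [([306, 170, 37, 16, 121], [324.26, 176.87]), ([345, 183, 1, 3, 3], [345.0, 184.0]), ([311, 192, 2, 2, 3], [311.33, 192.67]), ([335, 201, 5, 3, 14], [336.86, 202.07])]
red top [([327, 186, 4, 4, 12], [328.75, 187.92])]
red side [([332, 208, 4, 5, 9], [333.0, 209.44]), ([340, 208, 3, 3, 5], [341.2, 209.2]), ([334, 210, 9, 6, 24], [337.75, 212.67])]
[0.58976209 0.04855849 0.0578663 ] [ 4.76137392  0.15790173 -1.45620382] [-0.10663696 -0.88095783 -0.02675202] 62.3789769387804
```

View pics/t2.png

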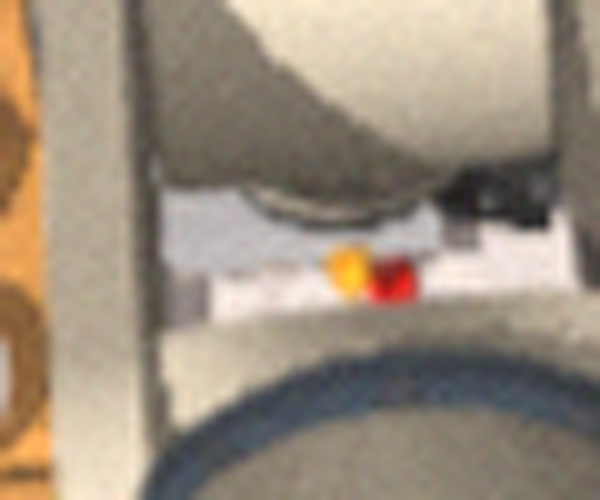

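View pics/s2.png

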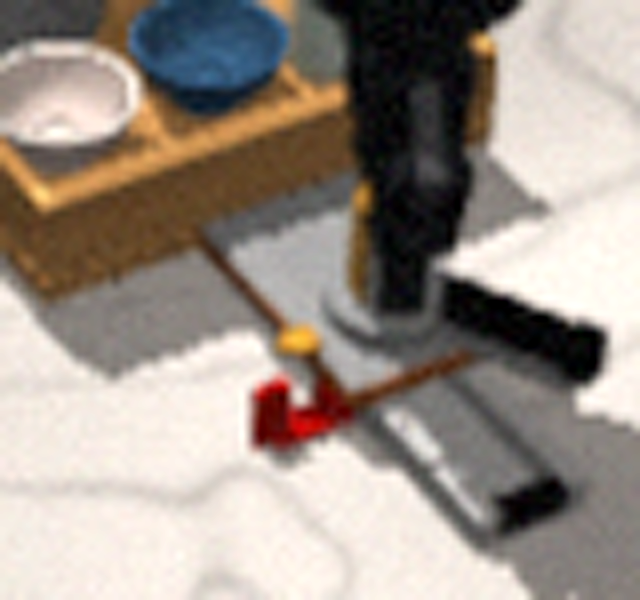

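Run:
```python
from h import *
S=arm.grab_frame("side");T=arm.grab_frame("top")
u=np.array([.0865,-.9963,0]); t0=cv2.imread("pics/top0.png")[:,:,::-1].astype(int); s0=cv2.imread("pics/side0.png")[:,:,::-1].astype(int)
w=lambda im:np.clip(im[...,0]-np.maximum(im[...,1],im[...,2])-25,0,None)
wt=w(t0)[:,322:338]
for v in range(182,197):
    r=wt[v]
    if r.sum()>40:
        c=322+(r*np.arange(16)).sum()/r.sum(); print(v,round(c,2),r.sum(),[round(float(u@cast(T,(c,v),z)),4) for z in(.014,.026)])
print(w(s0)[204:219,328:347])
g=lambda im,x0,y0,x1,y1:(lambda W:((W*np.arange(x0,x1)).sum()/W.sum(),(W*np.arange(y0,y1)[:,None]).sum()/W.sum()))(np.clip(np.minimum(im[...,0],im[...,1])-im[...,2]-40,0,None)[y0:y1,x0:x1])
pt=g(T["frame"].astype(int),320,183,330,192);ps=g(S["frame"].astype(int),332,199,342,206)
P=tri(T,pt,S,ps);print(pt,ps,P,u@P,"cast",u@cast(T,pt,.026))
p0=g(t0,273,188,280,196);q0=g(s0,306,171,315,178);P0=tri(T,p0,S,q0);print(p0,q0,P0,u@P0,"knob0",u@np.array([.5774,.1913,0]),"now",u@arm.sense()["tcp_pos"])
```

```text
183 328.43 214 [0.0147, 0.0144]
184 328.37 387 [0.0141, 0.0139]
185 328.3 354 [0.0136, 0.0134]
186 328.56 310 [0.0141, 0.0138]
187 328.69 347 [0.0142, 0.0139]
188 328.66 375 [0.0137, 0.0135]
189 328.86 372 [0.014, 0.0137]
190 328.74 321 [0.0133, 0.0131]
191 328.66 261 [0.0128, 0.0125]
192 328.77 238 [0.0128, 0.0125]
193 329.01 188 [0.0132, 0.0129]
194 329.39 110 [0.014, 0.0137]
[[ 0  0  0  0  0  0  0  0  0  0  0  0  0  0  0  0  0  0  0]
 [ 0  0  0  0  0  0  0  0  0  0  0  0  0  0  0  0  0  0  0]
 [ 0  0  0  0  0  0  0  0  0  0  0  0  0 20  1  0  0  0  0]
 [ 0  0  0  0  0  0 37 38  0  0  0  4 55 84 69  8  0  0  0]
 [ 0  0  0  0 39 53 73 68  7  0  0 17 77 91 93 66  4  0  0]
 [ 0  0  0  1 57 46 21 21  0  0  3 13 46 92 85 72 26  0  0]
 [ 0  0  0  0 19 22 24 25 10 11 33 38 24 66 54 28  1  0  0]
 [ 0  0  0  0 19 20 23 26 48 85 96 79 52 25 24 22  0  0  0]
 [ 0  0  0  0 19 22 20 20 66 88 94 95 71 43 18 11  0  0  0]
 [ 0  0  0  0 27 21 24 22 67 88 90 77 55 25  0  0  0  0  0]
 [ 0  0  0  0 22 24 25 34 36 59 43 12  0  0  0  0  0  0  0]
 [ 0  0  0  0  7  0 16 20  9  0  0  0  0  0  0  0  0  0  0]
 [ 0  0  0  0  0  0  0  0  0  0  0  0  0  0  0  0  0  0  0]
 [ 0  0  0  0  0  0  0  0  0  0  0  0  0  0  0  0  0  0  0]
 [ 0  0  0  0  0  0  0  0  0  0  0  0  0  0  0  0  0  0  0]]
(np.float64(324.39663461538464), np.float64(186.6971153846154)) (np.float64(336.7653429602888), np.float64(201.942238267148)) [0.55391764 0.04775573 0.02750045] 0.0003348371555625118 cast 0.0012994104961887437
(np.float64(276.1221122112211), np.float64(191.85478547854785)) (np.float64(310.48), np.float64(173.86857142857144)) [0.54108484 0.19119154 0.02742316] -0.14368029517946934 knob0 -0.14064709 now 0.0025737853141167347
```

Run:
```python
from h import *
S=arm.grab_frame("side");T=arm.grab_frame("top")
u=np.array([.0865,-.9963,0])
a=cast(S,(333.6,208.1),.026);b=cast(S,(336.77,201.94),.027);F=tri(T,(328.8,192.5),S,(333.6,208.1));print(a,b,u@(a-b),F,u@F)
M=R.from_quat(arm.sense()['tool_rot'],scalar_first=True).as_matrix();print(M.T@u)
```

```text
[0.53374365 0.0312124  0.026     ] [0.55239325 0.04893951 0.027     ] 0.01604832275476087 [0.53726616 0.03473864 0.02183928] 0.011863417270904356
[-4.46988732e-01 -8.94593026e-01  5.74815061e-04]
```

```bash
python3 -m crank '[{"dp":[-0.18,-0.36,0],"angular":[0,0,0]},{"dp":[-0.36,-0.72,0],"angular":[0,0,0]},{"dp":[-0.51,-1.02,0],"angular":[0,0,0]},{"dp":[-0.51,-1.02,0],"angular":[0,0,0]},{"dp":[-0.51,-1.02,0],"angular":[0,0,0]}]'
python3 - <<'E'
from h import *
T=arm.grab_frame("top");S=arm.grab_frame("side")
a=cv2.resize(T["frame"][170:205,300:350,::-1],None,fx=12,fy=12,interpolation=2)[:,:600]
b=cv2.resize(S["frame"][190:225,315:365,::-1],None,fx=12,fy=12,interpolation=2)[:,:600]
c=cv2.convertScaleAbs(np.vstack([a[170:],b[:350]]),alpha=1.6);cv2.imwrite("pics/ab3.png",c);print(c.shape)
g=lambda im,x0,y0,x1,y1:(lambda W:((W*np.arange(x0,x1)).sum()/W.sum(),(W*np.arange(y0,y1)[:,None]).sum()/W.sum()))(np.clip(np.minimum(im[...,0],im[...,1])-im[...,2]-40,0,None)[y0:y1,x0:x1])
u=np.array([.0865,-.9963,0])
pt=g(T["frame"].astype(int),323,183,334,192);ps=g(S["frame"].astype(int),333,200,345,209);P=tri(T,pt,S,ps)
print(pt,ps,P,u@P,u@cast(T,pt,.026));s=arm.sense();print(s["tcp_pos"],s["ft_force"],s["grip_force"])
E
```

```text
time: 6.8
tcp_pos: [0.5907, 0.0372, 0.0578]
tool_rot: [0.001, 0.187, 0.982, -0.0]
ft_force: [4.7, -1.1, -1.8]
opening: 0.0244
grip_force: 62.4
(600, 600, 3)
(np.float64(328.24276169265033), np.float64(186.37861915367483)) (np.float64(339.0449438202247), np.float64(204.3932584269663)) [0.55477089 0.03627712 0.02754357] 0.011844786624751254 0.012755260006617197
[0.59075778 0.0373002  0.0578671 ] [ 5.67050479 -1.84724824 -1.28736489] 62.36551243113354
```

View pics/ab3.png

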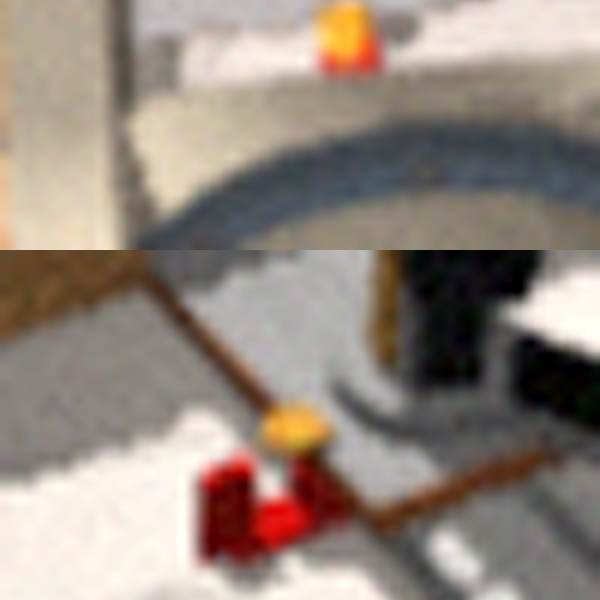

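Top view: the pointer sits at crop x≈345 against the red flag centred near 351, so it is within about 1 mm of the mark. I'll nudge it 0.6 mm, hold, then start turning the hand counter-clockwise (−z of the tool).

```bash
python3 -m crank '[{"dp":[-0.03,-0.05,0],"angular":[0,0,0]},{"dp":[-0.03,-0.05,0],"angular":[0,0,0]},{"dp":[-0.03,-0.05,0],"angular":[0,0,0]},{"dp":[-0.03,-0.05,0],"angular":[0,0,0]}]'
python3 -m crank '[{"dp":[0,0,0],"angular":[0,0,-4]},{"dp":[0,0,0],"angular":[0,0,-9]},{"dp":[0,0,0],"angular":[0,0,-14]},{"dp":[0,0,0],"angular":[0,0,-19]},{"dp":[0,0,0],"angular":[0,0,-24]},{"dp":[0,0,0],"angular":[0,0,-28]},{"dp":[0,0,0],"angular":[0,0,-30]},{"dp":[0,0,0],"angular":[0,0,-30]}]'
python3 -c "
from h import *
s=arm.sense();u=np.array([.0865,-.9963,0]);print(u@s['tcp_pos'],s['tcp_pos'],s['wrist_torque'],s['qpos'])"
```

```text
time: 7.3
tcp_pos: [0.5908, 0.037, 0.0579]
tool_rot: [0.0, 0.187, 0.982, 0.0]
ft_force: [4.3, 0.4, -1.4]
opening: 0.0249
grip_force: 62.4
time: 8.1
tcp_pos: [0.5909, 0.0373, 0.0578]
tool_rot: [0.001, -0.074, 0.997, 0.0]
ft_force: [5.4, 2.9, -1.7]
opening: 0.0244
grip_force: 63.1
0.013986904313270647 [0.59086029 0.03726037 0.05784112] [ 0.42391307 -0.82556617 -0.05602889] [ 6.03419273e-02  5.42929607e-01  1.83858684e+00  2.71538676e-04
  7.58953764e-01 -1.65836755e+00]
```

```bash
cat >> h.py <<'E'
def check():
    T=arm.grab_frame("top");S=arm.grab_frame("side");u=np.array([.0865,-.9963,0])
    g=lambda im,x0,y0,x1,y1:(lambda W:((W*np.arange(x0,x1)).sum()/W.sum(),(W*np.arange(y0,y1)[:,None]).sum()/W.sum()))(np.clip(np.minimum(im[...,0],im[...,1])-im[...,2]-40,0,None)[y0:y1,x0:x1])
    pt=g(T["frame"].astype(int),323,183,334,192);ps=g(S["frame"].astype(int),333,200,345,209)
    P=tri(T,pt,S,ps);s=arm.sense()
    print("ptr u",pt,ps,u@P,u@cast(T,pt,.026),"tcp u",u@s["tcp_pos"],"t",s["time"],s["ft_force"].round(1),s["wrist_torque"].round(2),s["grip_force"].round(1))
    return T,S
E
python3 -c "
from h import *
check()"
python3 -m crank '[{"dp":[0,0,0],"angular":[0,0,-4]},{"dp":[0,0,0],"angular":[0,0,-8]},{"dp":[0,0,0],"angular":[0,0,-10]},{"dp":[0,0,0],"angular":[0,0,-10]}]'
python3 -c "
from h import *
T,S=check()
b=cv2.resize(S['frame'][180:230,310:380,::-1],None,fx=8,fy=8,interpolation=2)
cv2.imwrite('pics/s4.png',cv2.convertScaleAbs(b,alpha=1.6))"
```

```text
time: 8.6
tcp_pos: [0.5908, 0.0375, 0.0579]
tool_rot: [0.001, -0.16, 0.987, 0.0]
ft_force: [5.1, 3.4, -0.6]
opening: 0.0243
grip_force: 63.3Traceback (most recent call last):
  File "<string>", line 3, in <module>
    check()
    ~~~~~^^
  File "h.py", line 20, in check
    print("ptr u",pt,ps,u@P,u@cast(T,pt,.026),"tcp u",u@s["tcp_pos"],"t",s["time"],s["ft_force"].round(1),s["wrist_torque"].round(2),s["grip_force"].round(1))
                                                                                                                                     ^^^^^^^^^^^^^^^^^^^^^
AttributeError: 'float' object has no attribute 'round'
Traceback (most recent call last):
  File "h.py", line 20, in check
    print("ptr u",pt,ps,u@P,u@cast(T,pt,.026),"tcp u",u@s["tcp_pos"],"t",s["time"],s["ft_force"].round(1),s["wrist_torque"].round(2),s["grip_force"].round(1))
                                                                                                                                     ^^^^^^^^^^^^^^^^^^^^^
AttributeError: 'float' object has no attribute 'round'
```

```bash
sed -i 's/s\["grip_force"\].round(1)/s["grip_force"]/' h.py
python3 -c "
from h import *
T,S=check()
b=cv2.resize(S['frame'][180:230,310:380,::-1],None,fx=8,fy=8,interpolation=2)
cv2.imwrite('pics/s4.png',cv2.convertScaleAbs(b,alpha=1.6))"
```

```text
ptr u (np.float64(328.4653937947494), np.float64(186.2816229116945)) (np.float64(339.1832061068702), np.float64(204.54961832061068)) 0.01248899338784061 0.013443351889071718 tcp u 0.013760864049870487 t 8.8 [ 5.6  3.  -0.8] [ 0.59 -0.77 -0.09] 63.28489309642464
```

View pics/s4.png

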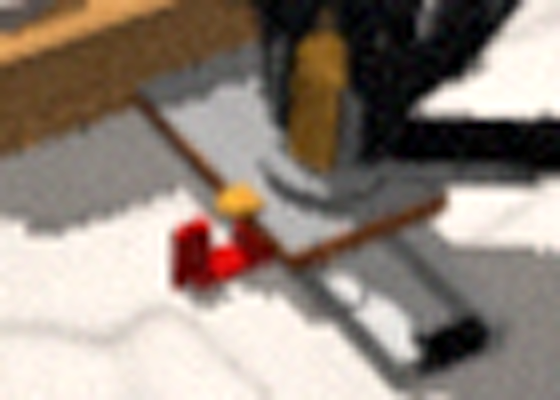

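The side view shows the lever blade being pushed round (now nearly horizontal at (490,140)), and the pointer is still level with the mark. I'll carry on turning.

```bash
python3 -m crank '[{"dp":[0,0,0],"angular":[0,0,-4]},{"dp":[0,0,0],"angular":[0,0,-8]},{"dp":[0,0,0],"angular":[0,0,-12]},{"dp":[0,0,0],"angular":[0,0,-16]},{"dp":[0,0,0],"angular":[0,0,-20]},{"dp":[0,0,0],"angular":[0,0,-20]}]'
python3 -c "
from h import *
check()"
python3 -m crank '[{"dp":[0,0,0],"angular":[0,0,-3]},{"dp":[0,0,0],"angular":[0,0,-6]},{"dp":[0,0,0],"angular":[0,0,-9]},{"dp":[0,0,0],"angular":[0,0,-12]},{"dp":[0,0,0],"angular":[0,0,-12]}]'
python3 -c "
from h import *
T,S=check()
b=cv2.resize(S['frame'][165:230,310:390,::-1],None,fx=8,fy=8,interpolation=2)
cv2.imwrite('pics/s5.png',cv2.convertScaleAbs(b,alpha=1.6));print(arm.sense()['qpos'])"
```

```text
time: 9.4
tcp_pos: [0.5906, 0.0378, 0.0579]
tool_rot: [0.0, -0.33, 0.944, 0.0]
ft_force: [4.1, 5.0, -0.1]
opening: 0.0244
grip_force: 63.6
ptr u (np.float64(328.60425531914893), np.float64(186.31914893617022)) (np.float64(339.28214285714284), np.float64(204.61428571428573)) 0.012930599443196175 0.013841393457588676 tcp u 0.013435357927415417 t 9.5 [ 4.4  5.2 -0.9] [ 0.91 -0.58 -0.07] 63.465757598751225
time: 10.0
tcp_pos: [0.5903, 0.0378, 0.0579]
tool_rot: [0.0, -0.426, 0.905, 0.0]
ft_force: [4.0, 6.0, 0.8]
opening: 0.0245
grip_force: 63.7
ptr u (np.float64(328.63919821826283), np.float64(186.3207126948775)) (np.float64(339.29454545454547), np.float64(204.65454545454546)) 0.013031836271012752 0.013944059012066731 tcp u 0.01344298203993631 t 10.1 [3.9 6.2 1.1] [ 0.9  -0.54 -0.08] 63.54430123697966
[ 6.08736128e-02  5.42705055e-01  1.83893374e+00  1.24877700e-03
  7.59684669e-01 -2.39022182e+00]
```

View pics/s5.png

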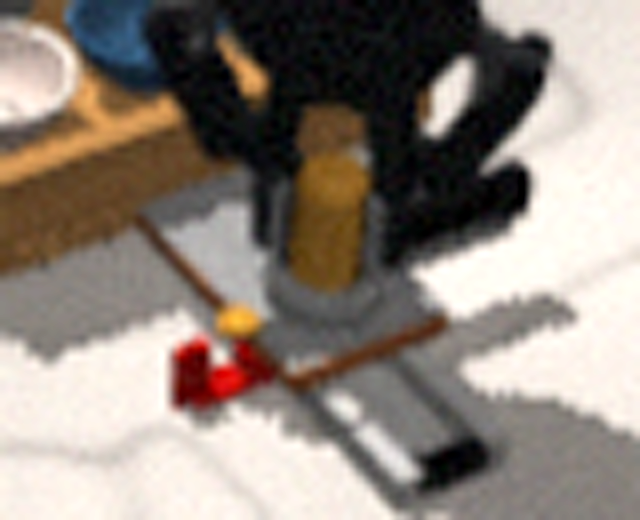

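The lever is nearly square to the runner, with its end at about (515,175) in the crop. I'll compute its angle numerically.

```bash
cat >> h.py <<'E'
def lever(S,px):
    k=arm.sense()["tcp_pos"];d=(cast(S,px,.052)-k)[:2];v=np.array([-.0865,.9963])
    print("len",np.hypot(*d),"theta",np.arctan2(-d@v,d@np.array([.9963,.0865])))
E
python3 -c "
from h import *
S=arm.grab_frame('side');lever(S,(373.6,186.6))
g=S['frame'].max(2)[180:202,355:385];print(g)"
```

```text
len 0.06963556735280989 theta 0.0717455775619662
[[ 36  13  16  13  13  12   9  63 114 146 136  65  17   8   5  12  10   9
    8  37 113 146 154 149 146 141 143 139 148 154]
 [ 37  16   4  13  12   7  10  46 105 123  82  24   6   2   6  12  13   8
   37  95 143 152 151 147 140 143 143 151 156 158]
 [ 37  11  14   5   5   9   6  26  32  50  30  10   6   9  11   8   4  42
   95 144 150 149 141 145 145 149 157 156 157 160]
 [ 58  21  13   9   8  11   8  12  17  13  17   8   7  10   8  14  18  90
  133 147 144 146 148 148 152 156 156 160 160 161]
 [ 76  41   7  10  12  13   7  13  15  14  10  15  12  12  10  17  73 117
  120 118 140 152 153 160 159 157 162 160 161 158]
 [ 78  37   4   1   3   6  10  12  13   9   4  11  10   4   9  63 101  87
   61  57 106 150 166 158 160 160 159 162 165 162]
 [ 75  33   8  13  10   7   4  10  10   7  13   7  15  12  18  67  62  31
   13  17  28 122 157 160 162 159 162 161 161 163]
 [ 82  43   9  16  11  12   6   8   5   6   9   9   9   8  18  10   6   4
   13   9   6  96 150 163 162 164 163 163 162 163]
 [ 75  33   7   9  18  11   9  24  16  15  11  10  
[... 999 characters left out ...]
105 129 159 166 163 166
  164 167 170 164 166 168 167 166 167 166 163 165]
 [ 41  46  32  19  12  39  45  64  71 102 124 136 158 167 168 165 166 164
  166 168 165 169 163 168 162 165 166 163 161 161]
 [ 37  48  44  29  31  47  81 120 128 154 165 166 163 164 167 167 165 163
  169 163 164 164 164 168 165 164 163 159 155 151]
 [ 41  47  55  51  52  53  98 141 162 165 168 166 164 164 167 168 166 164
  164 165 165 165 166 166 160 161 156 148 149 151]
 [ 51  53  54  55  60  55  57 104 150 163 165 166 164 164 165 166 166 167
  165 165 165 161 162 164 158 152 148 148 150 156]
 [ 61  61  51  60  63  62  62  73 119 151 164 167 162 166 166 163 166 163
  166 148 154 143 137 135 147 146 151 156 160 165]]
```

About 0.07 rad is left. I'll push on until it stalls against its stop, watching the blade-end pixels and the torque.

```bash
cat >> h.py <<'E'
def end(S):
    g=S["frame"].max(2)[:,355:385].astype(float); m=(g<70)
    # bottom profile of blade: first bright row below row 188, columns 366-374
    out=[]
    for c in range(11,20):
        col=g[188:200,c]; i=np.argmax(col>90); out.append(188+i-(col[i]-90)/max(col[i]-col[i-1],1))
    print("bottom",np.mean(out).round(2),"theta est edge",[round(float((g[r]<80).sum()),1) for r in (187,188)])
E
python3 -c "
from h import *
T,S=check();end(S)"
for k in 1; do python3 -m crank '[{"dp":[0,0,0],"angular":[0,0,-2]},{"dp":[0,0,0],"angular":[0,0,-4]},{"dp":[0,0,0],"angular":[0,0,-4]},{"dp":[0,0,0],"angular":[0,0,-4]}]'; done
python3 -c "
from h import *
T,S=check();end(S);s=arm.sense();print(np.rad2deg(R.from_quat(s['tool_rot'],scalar_first=True).as_matrix()[:2,1]@np.eye(2)) , s['qpos'][5],s['effort'][5])"
python3 -m crank '[{"dp":[0,0,0],"angular":[0,0,-2]},{"dp":[0,0,0],"angular":[0,0,-4]},{"dp":[0,0,0],"angular":[0,0,-4]},{"dp":[0,0,0],"angular":[0,0,-4]}]'
python3 -c "
from h import *
T,S=check();end(S);s=arm.sense();print(s['qpos'][5],s['effort'][5])"
```

```text
ptr u (np.float64(328.7006507592191), np.float64(186.33839479392626)) (np.float64(339.2631578947368), np.float64(204.65964912280702)) 0.013175750116954238 0.01411986707107675 tcp u 0.013462146012317593 t 10.25 [3.2 5.7 0.2] [ 0.89 -0.5  -0.08] 63.540782838827
bottom 194.42 theta est edge [21.0, 21.0]
time: 10.65
tcp_pos: [0.5903, 0.0375, 0.0578]
tool_rot: [0.0, -0.457, 0.89, 0.0]
ft_force: [3.0, 4.8, 2.3]
opening: 0.0244
grip_force: 69.7
ptr u (np.float64(328.72709163346616), np.float64(186.31673306772907)) (np.float64(339.38827838827837), np.float64(204.76923076923077)) 0.013326711712783199 0.014204812565135762 tcp u 0.013684649762667242 t 10.75 [1.9 5.1 2.7] [ 0.71 -0.41  0.01] 69.73624823265709
bottom 194.17 theta est edge [20.0, 21.0]
[-46.556536    33.39603576] -2.4588343154290047 -0.013330097717698663
time: 11.15
tcp_pos: [0.5902, 0.0374, 0.0578]
tool_rot: [-0.0, -0.487, 0.873, 0.0]
ft_force: [0.6, 4.2, 4.7]
opening: 0.0246
grip_force: 70.8
ptr u (np.float64(328.8810572687225), np.float64(186.34581497797356)) (np.float64(339.380073800738), np.float64(204.91143911439116)) 0.013736205817325521 0.014650123110594167 tcp u 0.013749991519248182 t 11.25 [1.1 3.7 4.9] [ 0.65 -0.18 -0.1 ] 70.95248581375927
bottom 194.07 theta est edge [20.0, 20.0]
-2.5284527931047607 -0.06063090870156884
```

```bash
python3 -c "
from h import *
S=arm.grab_frame('side');k=arm.sense()['tcp_pos'][:2]
def px(r,t,z,th):
    a=np.array([.9963,.0865]);b=np.array([.0865,-.9963]);d=a*np.cos(th)+b*np.sin(th);n=b*np.cos(th)-a*np.sin(th)
    p=S['mtx']@(S['world_to_cam'][:3]@np.r_[k+r*d+t*n,z,1]);return (p[:2]/p[2]).round(1)
for th in(-.05,0,.05,.1,.2,.3): print(th,'near top',px(.081,.006,.052,th),'far top',px(.081,-.006,.052,th),'near bot',px(.081,.006,.034,th))
print(S['frame'].max(2)[180:200,364:380])"
```

```text
-0.05 near top [376.4 184.8] far top [373.7 182.5] near bot [375.7 189.8]
0 near top [377.2 185.6] far top [374.6 183.2] near bot [376.6 190.6]
0.05 near top [378.  186.4] far top [375.6 184. ] near bot [377.3 191.4]
0.1 near top [378.7 187.3] far top [376.4 184.8] near bot [378.  192.3]
0.2 near top [379.9 189.1] far top [378.  186.5] near bot [379.2 194.1]
0.3 near top [380.8 191. ] far top [379.3 188.2] near bot [380.1 196. ]
[[ 87  46  12   8  11   6  11   9  11  17  98 147 155 153 148 148]
 [ 39  20  11  13   7   7   9   3   4  86 141 153 153 151 147 140]
 [ 12  13   6   5  11   5   7   5  59 131 153 153 148 144 144 146]
 [ 17  16   5  10   8  11  10  37 109 141 143 142 147 145 149 150]
 [  5   3   0  11   9  11  32  64 107 113 113 138 151 158 158 160]
 [  2   6   4   8   7  17  57  55  45  31  47 114 152 156 162 159]
 [  7  10   7  10   6  21  44  27  13   8  11  47 141 159 161 165]
 [ 19  12   5  17  11  10  10  15   4   7   8   1 134 162 160 165]
 [ 31  15  12  14  11  10   6  12   6  12   4  13 139 165 165 165]
 [ 21  12   7  14  11   3   1   7   8   4  11  24 139 163 165 164]
 [  8   8   0   6   1   8   3   4   0   2   9  66 147 164 167 165]
 [  6  13   6   9   2   1   8  15  14  25  41 123 159 164 162 164]
 [  9  14   0   3  11  12  30  35  31  80 113 156 166 165 165 167]
 [  2   5  16  23  34  34  46  42  64 131 161 164 167 166 165 165]
 [ 18  36  31  42  46  58  69 103 128 157 162 163 164 164 165 167]
 [ 36  45  45  64  81 112 130 158 164 166 165 164 165 166 166 164]
 [ 67  73 102 127 139 160 168 166 165 168 164 165 166 167 163 164]
 [127 133 156 165 165 164 166 165 169 169 166 168 164 165 166 163]
 [167 164 167 164 165 165 164 167 167 164 164 166 164 167 164 167]
 [164 166 164 166 168 162 163 163 166 167 166 164 167 167 165 162]]
```

The near end corners are at rows about 186 and 190.7, against a predicted 185.6 and 190.6 for θ=0. The extra 4° of turn moved the blade only about 0.1 px, so the lever is at its stop. The pointer is about 1 mm from the mark and grip is 70 N, so I'll hand in.

```bash
python3 -m crank '[{"dp":[0,0,0],"angular":[0,0,0]},{"dp":[0,0,0],"angular":[0,0,0]},{"dp":[0,0,0],"angular":[0,0,0]}]'; python3 -c "
from h import *
check();print(arm.finish_job())"
```

```text
time: 11.6
tcp_pos: [0.5902, 0.0375, 0.0578]
tool_rot: [-0.0, -0.488, 0.873, 0.0]
ft_force: [0.9, 3.5, 5.1]
opening: 0.0246
grip_force: 71.0
ptr u (np.float64(328.87665198237886), np.float64(186.35462555066078)) (np.float64(339.3888888888889), np.float64(204.84920634920636)) 0.013730500312745357 0.014634316953033008 tcp u 0.013747659510983008 t 11.7 [0.4 3.2 5.1] [ 0.58 -0.16 -0.06] 70.95150962588377
the job is handed in; nothing more can be done
None
```

I handed the job in at 11.7 s: by my measurements the tray is about 1–2 mm from the red mark, the lever is shut against its stop and the knob is still gripped at about 71 N; no verdict came back, and I did not check every item on the tray by picture at the end.

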